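# Set the edge-break depth by clicks

## Robot

A 6-joint arm with a two-finger parallel gripper is mounted at the origin on the work surface. World frame = base frame: x ahead of the robot, y to its left, z up, the work surface at z = 0. Lengths are in mm, angles in rad, forces in N, time in s.
With the tool pointing down it reaches from about 275 to 750 mm from the base axis. Payload 10.2 kg.
Tool frame: the origin (TCP) lies between the finger pads; the fingertips stand 17 mm ahead of it and the grasp point (between the pads) lies 2 mm behind it (tips_ahead is the distance from the TCP to the fingertips, in mm); z points along the fingers, y is the line along which they close (so a half turn about z gives the same grasp; the last joint's range is limited). The gripper opens to 85 mm and grips with 20 to 120 N. Pads are 22 mm wide; open, the fingers measure 114 mm over their backs; the gripper's body (76 mm by 85 mm) begins 54 mm behind the grasp point. The pads swing forward as they close: fully open they stand 13 mm farther back than shut.
Start: joints at [1.096, 0.313, 1.498, -0, 1.331, -0.223], TCP at [130.815, 508.447, 223.894] pointing down, gripper open.
Joint ranges: [-2.94, 2.94], [-0.97, 2.17], [0.19, 2.56], [-1.23, 4.37], [0.02, 3.11], [-2.88, 2.88]. Speed limits (rad/s): [2.39, 2.39, 3.01, 3.14, 3.14, 3.14].

## Interface

Orientations are given as a unit quaternion [w, x, y, z].
In Python, from rig import sense, capture, finish_job, boxes_of, tips_ahead gives the robot as it stands.
- The arm moves only by the tool drive_tool, never from a script. Its argument "commands" is text: rows parted by semicolons, each of 7 numbers parted by spaces: the shift along the world's x, y, z in units of 0.1 m (1.0 is 0.1 m), then the turn, a rotation vector about the world's x, y, z in units of pi/4 rad (1.0 is pi/4 rad), then the opening in per cent of the stroke, from 0 (shut) to 100 (fully open). A call has 1 to 20 rows; each row shifts and turns the commanded pose from where the row before left it; what a row does not reach is not made up. A row lasts 1/12 s, in which the tool goes at most 41.7 mm and 7.16 degrees, less where a joint would pass 70% of its speed; a pose out of reach is approached as far as the arm can. A call with a number of a shift or a turn outside -1 to 1 is refused whole. A call with a gripper value outside its range is refused whole. The fingers move at their own pace and stop on an object; "force" is the grip in N (left out, the last holds). Time passes only in rows, so rows that do not move let the fingers close. It gives the time, the measured TCP pose, the force, the opening and the grip force at its end, in the units of the state.
- sense(): the state, without advancing time (a new reading comes with each control period).
- capture(name): name is "side" or "top"; returns a dict with "pixels" (384x512x3 uint8, blue, green, red), "fov_y" (degrees; the focal length in pixels is half the picture's height over the tangent of half this angle, whatever the lens; pixels are square), "cx", "cy" (the principal point, pixels), "position" and "attitude" of the camera in the world. Camera axes: x right, y down, z forward; pixel columns grow to the right and rows downward; lengths in mm; the calibration is good to about 2 mm. A picture is of the moment at which its call begins. There is no depth.
- finish_job(): hands the job in; it is judged then, once.
Trained networks look in a picture, given as the dict that the camera call returned (one of the last four; its "shot" number tells which), for a name from the list of things; names that differ only in an ending like _2 or _b are one class to them, and where a whole thing is asked for, a point or a joint stands for the part that bears it (a point fixed in the world has none). Each returns a list of dicts, best first, with "confidence" (0 to 1); they miss things now and then, are a little off and sometimes report something else, mostly with a low value. They report only what shows in the picture. A call takes as long as a camera call.
- boxes_of(picture, name): "position" ([column, row] in pixels, amid what is visible of it).
The state is a dict: "time_s": time; "joints": joint angles; "dq": joint speeds; "tau": joint torques, N m; "eef_pos": TCP position; "ee_rot": TCP orientation; "force": force on the tool from outside, world axes, zero at the start; "wrist_torque": the same for the moment, N m; "grip_width": opening from 0.0 (shut) to 1.0 (fully open); "grip_force": force on a finger pad.
Only numpy, scipy, OpenCV 4.12 (cv2) and the standard library are available. Lean on these libraries where they do the work, as an engineer would, in place of code of your own. Each camera call takes 0.05 s, during which the arm holds its last target. There are 200 camera calls.

## Task

Set the bench chamfering machine to break edges by 0.1 mm: turn the depth dial clockwise to its zero stop, gently so that the zero ring under it does not slip, then turn it back exactly five clicks and let go of it. After that swing the clamp lever clockwise until it is fully home to lock the setting, and leave everything else as it lies.

Things in the scene. Friction and masses are not known exactly. Their poses are not given: they have to be found in the camera images.
- machine: Bench chamfering machine, fixed: grey box 250 (its x) by 340 (its y) by 150 mm high with a flat steel deck on top. Origin: centre of its underside; its front (switches, chip drawer) faces its -x, z up. A steel V guide stands along y at x = +78 mm, 45 mm high over the deck; the depth dial and clamp lever stand on the front half of the deck. Its cutter shows in the gap of the guide.
- dial_axis (a point): Centre of the top face of the depth dial, at machine (-55, +75, +192) mm; does not turn. The dial is an upright fluted round black knob, 40 mm in diameter, grip its side from 11 to 42 mm above the deck. A white line on its top and side shows its angle. Clockwise from above lowers the setting. Nothing within 85 mm of the axis is higher than the dial; the clamp lever's hub is 160 mm away.
- dial_foot (a point): Point on the dial's axis at the zero ring's top, 10 mm above the deck: keep fingertips above it. The dial starts 3 to 10 clicks from the stop. A click is 15 degrees (24 to a turn) and peaks at 0.14 N m. The stop is click 0, where the white line meets the ring's broad line; past it the spindle only winds up, 2 N m per rad. Let go, the dial snaps to the nearest click. A grasp turns 1.5 rad at most.
- zero_mark (a point): Broad zero line on the zero ring, a point on the ring's top face 28 mm from the dial's axis. The aluminium ring (64 mm in diameter, 24 lines) is held by friction and carries the dial's stop: if the dial is forced against the stop with over 0.26 N m, ring and stop slip round and the zero is lost. It may shift 3 mm at most. Where the line points differs from start to start.
- depth (a joint): Feed of the depth screw (size of the edge break) in m, at the nut that the dial moves: 0 at the zero stop, 0.00002 (0.02 mm) more for every click counter-clockwise. Readings are too coarse to count clicks by.
- clamp (a joint): Clamp lever angle in rad: 0 fully open, grows as it turns clockwise seen from above, 1.2 fully home (hard stop). It starts between 0 and 0.3 and stays where it is left. About 2.5 N at the ball moves it.
- clamp_pivot (a point): Point on the clamp lever's upright turning axis, at the height of the centre of its ball; fixed on the machine at (-55, -85, +198) mm.
- clamp_ball (a point): Centre of the black ball at the end of the clamp lever, 24 mm in diameter, 65 mm from the pivot axis and 48 mm above the deck; the steel arm, 10 mm thick, rises to it from a hub 28 mm in diameter. Open, the lever points about to the machine's -y side; home, it points to its front (-x).
- test_bar: Bystander: aluminium square bar 30 by 30 by 80 mm lying on edge in the V guide at the dial's end, its long side along its y; origin at its lowest edge, mid-length. Its top is 56 mm above the deck.
- insert_case: Bystander: flat case of carbide inserts, 80 by 45 by 19 mm, on the table; origin under its centre.
- boring_bar: Bystander: dark steel boring bar, 211 mm long along its x, 25 mm thick, on the table; origin under it, near mid-length.
- driver: Bystander: screwdriver with a red handle, 170 mm long, lying on the table along its x.

How it is judged:
By the outcome, as a careful person would: the job done as asked, in the order asked, and still so for the second after the job is handed in, with the robot touching nothing.
It also fails if it takes over 72 s, if anything falls off the work surface, if the arm or the gripper's body presses on something with over 40 N, if the wrist force passes 120 N, or if a joint passes its speed limit or range.

## Working session

There is one attempt and no reset: what is moved stays moved. The work goes in short steps, Python scripts to look and compute and a tool call to move; the robot and the scene stay as the last step left them, time stands still between calls to the robot, and variables do not carry over. Pictures are saved under pics/ and viewed, at most 10 in all, crops included, and the job is handed in when it is done.

Besides the shell and the picture viewer there is one more tool, called after "Request:" as a command line: name --argument value ..., lists and objects as JSON in quotes. drive_tool: Moves the arm, as the interface text tells. Shifts and turns lie within -1 to 1; 1 stands for 0.1 m of shift or pi/4 rad of turn. Its arguments: {"type":"object","properties":{"commands":{"type":"string"},"force":{"type":"number"}},"required":["commands"]}

```bash
mkdir -p pics; ls; cat > h.py <<'E'
import numpy as np, cv2
from scipy.spatial.transform import Rotation as R
from rig import *
def rot(p):
    a=np.array(p["attitude"],float)
    return a if a.shape==(3,3) else R.from_quat(a[[1,2,3,0]]).as_matrix()
def f(p): return 192/np.tan(np.radians(p["fov_y"])/2)
def ray(p,uv):
    d=rot(p)@np.array([(uv[0]-p["cx"])/f(p),(uv[1]-p["cy"])/f(p),1]); return np.array(p["position"],float),d/np.linalg.norm(d)
def onz(p,uv,z):
    o,d=ray(p,uv); return o+d*(z-o[2])/d[2]
def tri(obs):
    A=0;b=0
    for p,uv in obs:
        o,d=ray(p,uv);M=np.eye(3)-np.outer(d,d);A=A+M;b=b+M@o
    return np.linalg.solve(A,b)
def proj(p,X):
    c=rot(p).T@(np.array(X,float)-np.array(p["position"])); return [f(p)*c[0]/c[2]+p["cx"],f(p)*c[1]/c[2]+p["cy"]]
E
python3 - <<'E'
from h import *
ps={}
for n in("side","top"):
    p=capture(n);ps[n]=p;cv2.imwrite(f"pics/{n}0.png",p["pixels"])
    print(n,{k:v for k,v in p.items() if k!="pixels"})
for t in ["machine","dial_axis","dial_foot","zero_mark","clamp_pivot","clamp_ball","test_bar"]:
    r=[boxes_of(ps[n],t) for n in ps]
    for n,q in zip(ps,r): print(t,n,[(np.round(b["position"],1).tolist(),round(b["confidence"],2)) for b in q[:2]])
    if all(r): print("  tri",tri([(ps[n],q[0]["position"]) for n,q in zip(ps,r)]).round(1))
print(sense(),tips_ahead)
E
```

```text
pics
side {'fov_y': 42.42721442056981, 'cx': 259.45104073005655, 'cy': 198.411278167123, 'position': array([  72.20275222, 1166.83469824, 1104.31804134]), 'attitude': array([ 0.07856236, -0.15122601,  0.88372518, -0.43587666]), 'shot': 1}
top {'fov_y': 45.62632929119455, 'cx': 251.1235102285095, 'cy': 189.40164926532734, 'position': array([ 303.25455815,  -14.46416656, 1620.24727839]), 'attitude': array([ 0.04521356, -0.69546583,  0.71607476, -0.03898656]), 'shot': 2}
machine side [([217.2, 215.8], 0.7)]
machine top [([242.0, 149.6], 0.78)]
  tri [632.3  25.   65.4]
dial_axis side [([218.4, 215.1], 0.83), ([227.1, 211.1], 0.55)]
dial_axis top [([240.8, 149.8], 0.67)]
  tri [628.2  28.5  72.6]
dial_foot side [([214.9, 219.6], 0.81), ([244.8, 175.2], 0.23)]
dial_foot top [([246.3, 152.0], 0.91), ([159.1, 246.6], 0.63)]
  tri [638.   13.4  36.3]
zero_mark side [([242.8, 177.9], 0.6), ([227.5, 211.8], 0.59)]
zero_mark top [([216.0, 163.2], 0.87)]
  tri [528.2  92.5 291.4]
clamp_pivot side [([217.2, 218.0], 0.76)]
clamp_pivot top [([242.7, 149.5], 0.6)]
  tri [634.6  22.7  53.6]
clamp_bal
[... 220 characters left out ...]
.9]
{'time_s': 0.8, 'joints': array([ 1.09555879e+00,  3.12886472e-01,  1.49771363e+00,  3.57933407e-05,
        1.33097483e+00, -2.23406519e-01]), 'dq': array([-0.00101679, -0.00112586,  0.00017679, -0.00060274,  0.00052142,
        0.00161206]), 'tau': array([-7.38208837e-04, -4.12154818e+01, -2.59888566e+01, -2.56872481e-04,
        4.72175579e-04,  9.33635931e-06]), 'eef_pos': array([130.82837877, 508.44674889, 223.895966  ]), 'ee_rot': array([-1.33010374e-05,  1.25587263e-01,  9.92082577e-01,  1.42779733e-05]), 'force': array([ 0.46080729, -0.22806497,  0.84973029]), 'wrist_torque': array([ 0.04548368, -0.09776135, -0.07127708]), 'grip_force': 0.0, 'grip_width': 0.9998333502035462} 17.0
```

```bash
python3 - <<'E'
import cv2,numpy as np
a=cv2.imread("pics/side0.png")[120:280,130:330];b=cv2.imread("pics/top0.png")[90:250,150:350]
cv2.imwrite("pics/c0.png",np.vstack([cv2.resize(x,None,fx=3.7,fy=1.875*1,interpolation=cv2.INTER_CUBIC) if 0 else cv2.resize(x[:, :],(375,300),interpolation=cv2.INTER_CUBIC) for x in (a,b)]))
for n,x in(("side",a),("top",b)): cv2.imwrite(f"pics/{n}_c.png",cv2.resize(x,(750,600),interpolation=cv2.INTER_CUBIC))
E
```

```text
(no output)
```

View pics/side_c.png

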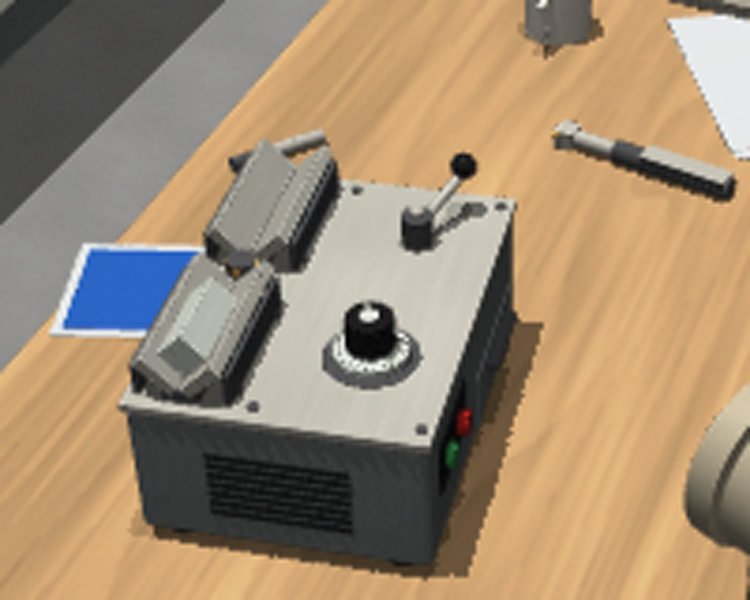

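View pics/top_c.png

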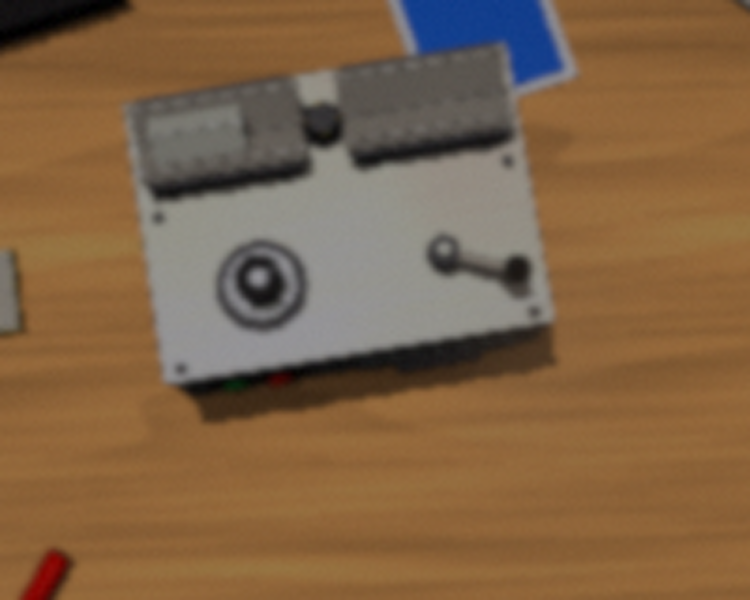

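The side view shows the dial top at about (228,204) and the ball at (253.5,164). The top view shows the dial at about (220,165) and the ball at (288,162). The deck corners and screws are clear in both views, so I'll fit the machine pose from those.

```bash
cat > fit.py <<'E'
from h import *
from scipy.optimize import least_squares
S=capture("side");T=capture("top")
c=lambda o,u:(o[0]+(u[0]+.5)/3.75-.5,o[1]+(u[1]+.5)/3.75-.5)
s=lambda *u:c((130,120),u); t=lambda *u:c((150,90),u)
cor={(-125,170,150):(s(432,447),t(165,382)),(125,170,150):(s(122,405),t(130,100)),(-125,-170,150):(s(514,203),t(550,323)),
(125,-170,150):(None,t(505,42))}
scr=[(s(252,407),t(158,217)),(s(421,429),t(181,370)),(s(357,190),t(508,160)),(s(500,207),t(534,312))]
dial=(-55,75,192)
def res(v):
    Rm=R.from_euler("z",v[2]).as_matrix();r=[]
    for X,(a,b) in cor.items():
        P=Rm@np.array(X)+[v[0],v[1],v[3]]
        for p,u in((S,a),(T,b)):
            if u: r+=list(np.array(proj(p,P))-u)
    P=Rm@np.array(dial)+[v[0],v[1],v[3]]
    r+=list(np.array(proj(S,P))-s(369,312))
    return np.array(r)
q=least_squares(res,[610,20,0,0]);print(q.x,np.abs(q.fun).max(),q.fun.round(1))
Rm=R.from_euler("z",q.x[2]).as_matrix();W=lambda X:Rm@np.array(X)+[q.x[0],q.x[1],q.x[3]]
print("dial",W(dial),"pivot",W((-55,-85,198)))
for a,b in scr:
    print("screw",tri([(S,a),(T,b)]),(Rm.T@(tri([(S,a),(T,b)])-W((0,0,0)))).round(1))
bl=tri([(S,s(463,166)),(T,t(517,269))]);print("ball",bl,(Rm.T@(bl-W((-55,-85,198)))).round(1))
print("dial tri",tri([(S,s(369,312)),(T,t(262,278))]),"hub",tri([(S,s(417,217)),(T,t(444,252))]), Rm.T@(tri([(S,s(417,217)),(T,t(444,252))])-W((0,0,0))))
print("proj dial top/foot",proj(T,W(dial)),proj(T,W((-55,75,160))),proj(S,W((-55,75,160))))
print("ball err",proj(S,bl),s(463,166))
E
python3 fit.py
```

```text
[ 6.24918562e+02  2.95202643e+01  1.28297742e-01 -5.41515906e+00] 1.3020603577684824 [-1.3 -0.3  0.4 -0.1 -0.3 -0.7 -0.9  1.3  0.4 -0.7  0.7 -0.7  0.1  0.9
  0.   1.3]
dial [560.77464522  96.86681551 186.58484094] pivot [581.24601509 -61.81816492 192.58484094]
screw [624.76017738 187.42967056 146.89096862] [ 20.  156.6 152.3]
screw [488.81840096 169.09357378 147.96687874] [-117.1  155.8  153.4]
screw [ 665.78132971 -121.58643326  146.13591767] [  21.2 -155.1  151.6]
screw [ 531.21026924 -138.82602419  145.99725831] [-114.5 -155.   151.4]
ball [ 560.40376067 -121.90789553  194.77540865] [-28.4 -56.9   2.2]
dial tri [560.78102063  94.19068945 189.34989945] hub [580.95054765 -61.38075832 174.84717423] [-55.23707457 -84.52838449 180.26233329]
proj dial top/foot [np.float64(218.63639694249798), np.float64(163.650014277615)] [np.float64(219.43410909832917), np.float64(165.3668566093607)] [np.float64(228.53706163326459), np.float64(212.3956150833018)]
ball err [np.float64(253.22409973889975), np.float64(163.92099955556137)] (253.1, 163.9)
```

Request:
drive_tool --commands "0 0 0 0 0 0 100"

```text
time_s: 0.98
eef_pos: [130.8, 508.5, 223.9]
ee_rot: [0.0, 0.126, 0.992, 0.0]
force: [-0.8, -0.9, 0.3]
grip_width: 0.999
grip_force: 0.0
```

```bash
python3 -c "
from rig import *
s=sense();print(s['time_s'],s['wrist_torque'],s['force'])"
```

```text
0.9833 [0.00196442 0.00504953 0.0263546 ] [-0.82318863 -0.89355655  0.30570351]
```

Request:
drive_tool --commands "0 0 0 0 0 0 100"

```text
time_s: 1.07
eef_pos: [130.8, 508.4, 223.9]
ee_rot: [-0.0, 0.126, 0.992, -0.0]
force: [-0.1, 0.0, 0.4]
grip_width: 1.0
grip_force: 0.0
```

```bash
python3 -c "
from rig import *
s=sense();print(s['time_s'],s['wrist_torque'],s['force'])"
```

```text
1.0667 [ 0.04360597 -0.00130351 -0.02008123] [-0.07431399  0.04732489  0.37325716]
```

Request:
drive_tool --commands "0.1 -0.1 0.2 0 0 0 100;0.22 -0.21 0.2 0 0 0 100;0.22 -0.22 0 0 0 0 100;0.22 -0.22 0 0 0 0 100;0.22 -0.22 0 0 0 0 100;0.22 -0.22 0 0 0 0 100;0.22 -0.22 0 0 0 0 100;0.22 -0.22 0 0 0 0 100;0.22 -0.22 0 0 0 0 100;0.22 -0.22 0 0 0 0 100;0.22 -0.22 0 0 0 0 100;0.22 -0.22 0 0 0 0 100;0.22 -0.22 0 0 0 0 100;0.22 -0.22 0 0 0 0 100;0.22 -0.22 0 0 0 0 100;0.22 -0.22 0 0 0 0 100;0.22 -0.22 0 0 0 0 100;0.22 -0.1 0 0 0 0 100;0.22 0 0 0 0 0 100;0.2 0 0 0 0 0 100"

```text
time_s: 2.73
eef_pos: [558.1, 136.5, 263.8]
ee_rot: [0.0, 0.126, 0.992, 0.0]
force: [-0.3, 0.7, 0.3]
grip_width: 0.999
grip_force: 0.0
```

Request:
drive_tool --commands "0.03 -0.21 0 0 0 0 100;0 -0.2 0 0 0 0 100;0 0 -0.2 0 0 0 100;0 0 -0.2 0 0 0 100;0 0 -0.2 0 0 0 100;0 0 -0.1 0 0 0 100;0 0 0 0 0 0 100;0 0 0 0 0 0 100"

```text
time_s: 3.4
eef_pos: [560.0, 96.5, 194.4]
ee_rot: [0.0, 0.126, 0.992, 0.0]
force: [-0.1, -0.3, 0.6]
grip_width: 1.001
grip_force: 0.0
```

```bash
python3 - <<'E'
from h import *
S=capture("side");T=capture("top")
print(sense()["eef_pos"])
A=cv2.resize(S["pixels"][150:250,180:280],(400,400),interpolation=cv2.INTER_CUBIC);B=cv2.resize(T["pixels"][115:215,170:270],(400,400),interpolation=cv2.INTER_CUBIC)
cv2.imwrite("pics/g1.png",np.hstack([A,B]))
E
```

```text
[560.39880439  96.51895598 195.25275668]
```

View pics/g1.png

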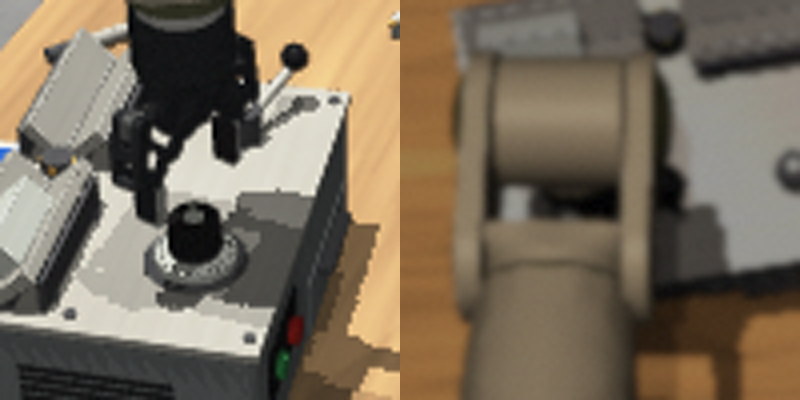

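```bash
python3 - <<'E'
from h import *
S=capture("side");s=sense();c=s["eef_pos"];print(c,s["joints"])
ty=R.from_quat(np.array(s["ee_rot"])[[1,2,3,0]]).as_matrix()[:,1];print(ty)
for z in(178,190,200):
    for k in(50,0,-50):
        print(z,k,np.round((np.array(proj(S,np.array([c[0],c[1],z])+k*ty))-[180,150])*np.array(4),0))
    print("dial",np.round((np.array(proj(S,[560.8,95,z]))-[180,150])*4))
E
```

```text
[560.37922888  96.47980884 195.20218549] [-3.54756294e-02  4.29707447e-01  1.40782889e+00 -2.07674909e-05
  1.30179441e+00 -1.35459266e+00]
[2.49024852e-01 9.68496983e-01 4.65664356e-04]
178 50 [153. 260.]
178 0 [193. 225.]
178 -50 [232. 192.]
dial [194. 224.]
190 50 [152. 248.]
190 0 [193. 213.]
190 -50 [232. 179.]
dial [193. 212.]
200 50 [151. 237.]
200 0 [192. 202.]
200 -50 [231. 169.]
dial [192. 201.]
```

The fingertips show at about (150,222) and (230,160) in the crop. That is some 5 px above where the tips should project, so I'll lower a little and look closer.

Request:
drive_tool --commands "0 0 -0.11 0 0 0 100;0 0 0 0 0 0 100;0 0 0 0 0 0 100"

```text
time_s: 3.8
eef_pos: [559.8, 96.5, 183.3]
ee_rot: [0.0, 0.126, 0.992, -0.0]
force: [-0.8, -0.0, 0.1]
grip_width: 0.998
grip_force: 0.0
```

```bash
python3 - <<'E'
from h import *
S=capture("side");s=sense();c=s["eef_pos"];print(c,s["force"])
im=cv2.resize(S["pixels"][155:230,190:265],(600,600),interpolation=cv2.INTER_CUBIC)
for X,col in(((560.8,95,192),(0,0,255)),((560.8,95,160),(0,255,0)),((c[0],c[1],c[2]-4),(255,0,0))):
    u=(np.array(proj(S,X))-[190,155]+.5)*8;cv2.drawMarker(im,tuple(int(v) for v in u),col,0,12,1)
cv2.imwrite("pics/g2.png",im)
E
```

```text
[560.03585881  96.46107581 183.63538938] [-0.0727135   0.5966417   0.51012488]
```

View pics/g2.png

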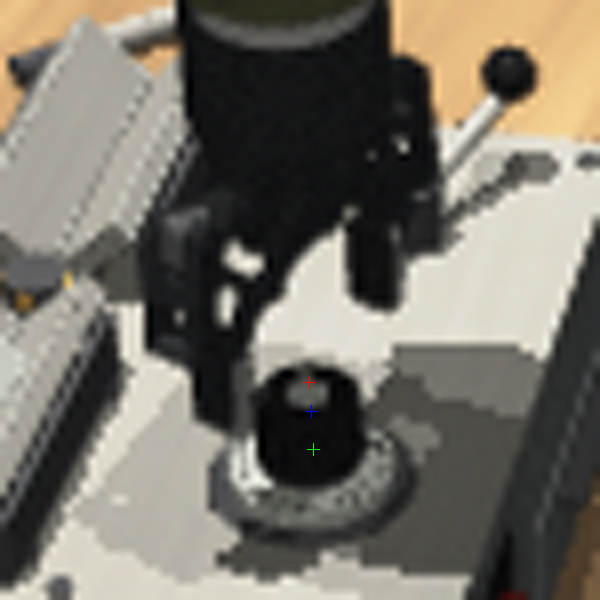

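```bash
python3 - <<'E'
from h import *
out=[]
for n in("side","top"):
    p=capture(n);im=cv2.imread(f"pics/{n}0.png")
    u=np.array(proj(p,[130.8,508.4,223.9]));print(n,u)
    a=np.clip((u-60).astype(int),0,[391,263]);c=cv2.resize(im[a[1]:a[1]+120,a[0]:a[0]+120],(400,400),interpolation=cv2.INTER_CUBIC)
    k=400/120
    d=np.array([.25,.968,0])
    for X,col in(([130.8,508.4,206.9],(0,0,255)),([130.8,508.4,275.9],(0,255,0)),(np.array([130.8,508.4,219.9])+45*d,(255,0,0)),(np.array([130.8,508.4,219.9])-45*d,(255,0,0))):
        cv2.drawMarker(c,tuple(int(v) for v in (np.array(proj(p,X))-a+.5)*k),col,0,12,1)
    out.append(c)
cv2.imwrite("pics/st.png",np.hstack(out))
E
```

```text
side [341.09989368 345.22538824]
top [ 83.4809607  306.85912885]
```

View pics/st.png

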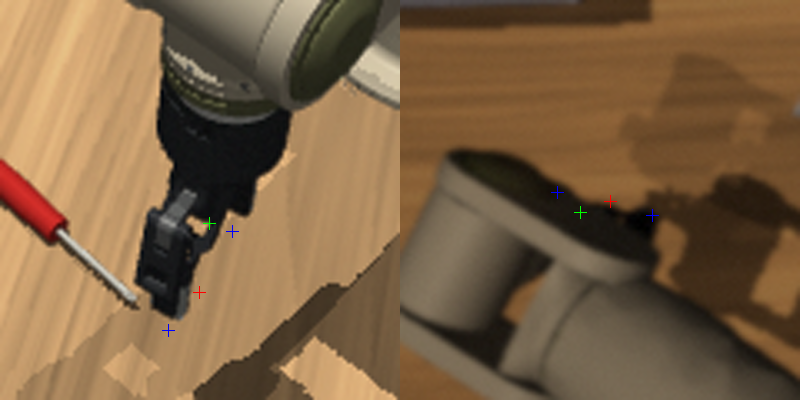

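At the start pose too, the open fingertips (170,318 and 240,213 in the left crop) show roughly 12 mm higher than I predicted. I'll close partly around the dial, where the pads swing forward, and look again.

Request:
drive_tool --commands "0 0 0 0 0 0 60;0 0 0 0 0 0 60;0 0 0 0 0 0 60;0 0 0 0 0 0 60" --force 20

```text
time_s: 4.28
eef_pos: [559.8, 96.5, 183.0]
ee_rot: [0.0, 0.126, 0.992, 0.0]
force: [-0.3, 0.2, -0.2]
grip_width: 0.601
grip_force: 0.0
```

```bash
cat > g.py <<'E'
from h import *
import sys
S=capture("side");s=sense();c=s["eef_pos"];print(c,s["force"],s["wrist_torque"],s["grip_width"])
im=cv2.resize(S["pixels"][155:230,190:265],(600,600),interpolation=cv2.INTER_CUBIC)
ty=R.from_quat(np.array(s["ee_rot"])[[1,2,3,0]]).as_matrix()[:,1];w=s["grip_width"]*42.5
for X,col in((c,(255,0,0)),(c+w*ty,(0,0,255)),(c-w*ty,(0,0,255)),(c+w*ty-[0,0,17],(0,255,0)),(c-w*ty-[0,0,17],(0,255,0))):
    u=(np.array(proj(S,X))-[190,155]+.5)*8;cv2.drawMarker(im,tuple(int(v) for v in u),col,0,12,1)
cv2.imwrite(f"pics/{sys.argv[1]}.png",im)
E
python3 g.py g3
```

```text
[559.84668041  96.45787106 182.95460089] [ 0.29966807  0.2658368  -0.19326344] [ 0.02164339 -0.0288518   0.00014515] 0.6020649201011161
```

View pics/g3.png

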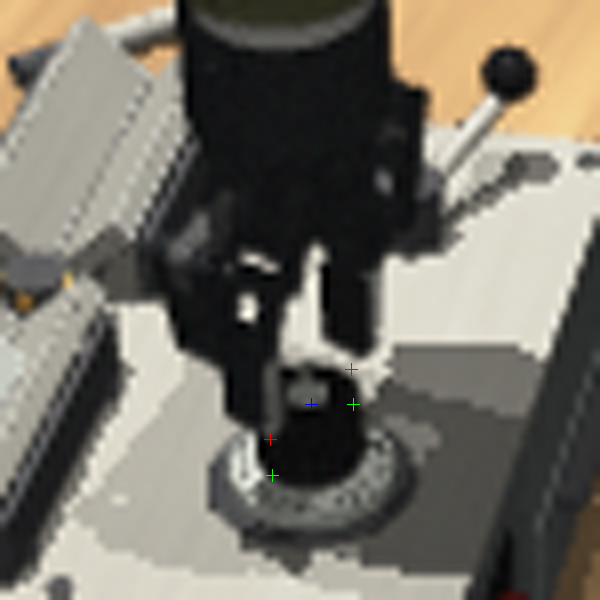

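The 60 %-open tips sit level with the dial top, not 17 mm below the TCP. Lowering 8 mm is safe on either reading. Then I'll grip gently and check the width.

Request:
drive_tool --commands "0.01 0 -0.08 0 0 0 60;0 0 0 0 0 0 60;0 0 0 0 0 0 44;0 0 0 0 0 0 42;0 0 0 0 0 0 40;0 0 0 0 0 0 40;0 0 0 0 0 0 40" --force 20

```text
time_s: 4.92
eef_pos: [560.7, 96.9, 174.7]
ee_rot: [-0.0, 0.125, 0.992, 0.0]
force: [0.3, 4.9, -2.3]
grip_width: 0.45
grip_force: 20.8
```

```bash
python3 g.py g4
```

```text
[560.73501544  96.92325626 174.76083309] [ 0.55272359  5.92389555 -2.50478844] [ 0.91502447 -0.1371465   0.00636399] 0.45230449453876276
```

View pics/g4.png

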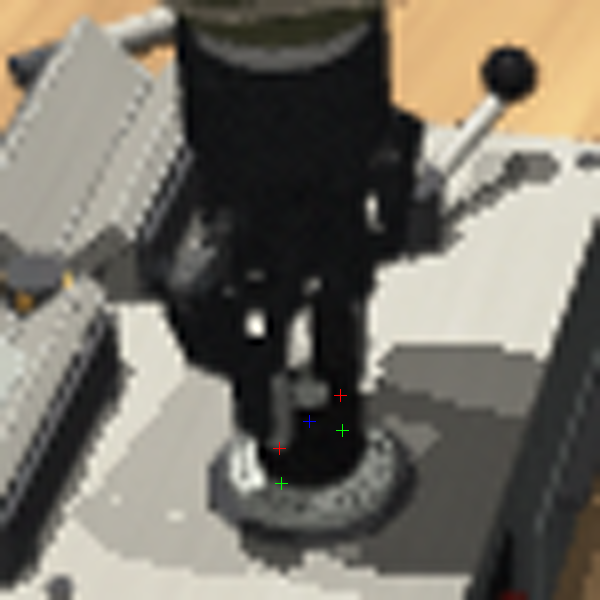

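Gripped at 0.45 width (38 mm), well centred. I'll turn clockwise two clicks, which is safe because at least three remain, and sample torque to learn the profile.

```bash
cat > t.py <<'E'
import numpy as np
from rig import sense
from scipy.spatial.transform import Rotation as R
s=sense();q=R.from_quat(np.array(s["ee_rot"])[[1,2,3,0]]).as_matrix()[:,1]
print(round(s["time_s"],2),"yaw %.2f"%np.degrees(np.arctan2(q[1],q[0])),"tz %.3f"%s["wrist_torque"][2],"F",s["force"].round(1),"T",s["wrist_torque"].round(2),"p",s["eef_pos"].round(1),"g %.2f %.1f"%(s["grip_width"],s["grip_force"]),"q6 %.2f"%s["joints"][5])
E
python3 t.py
```

```text
4.97 yaw 75.58 tz 0.006 F [ 0.6  5.9 -2.5] T [ 0.92 -0.14  0.01] p [560.7  96.9 174.8] g 0.45 20.8 q6 -1.35
```

Request:
drive_tool --commands "0 0.005 0 0 0 -0.08 40;0 0 0 0 0 0 40" --force 30

```text
time_s: 5.13
eef_pos: [560.7, 96.9, 174.8]
ee_rot: [-0.0, 0.158, 0.987, -0.0]
force: [0.1, 1.2, -1.9]
grip_width: 0.448
grip_force: 30.8
```

```bash
python3 t.py
```

```text
5.13 yaw 71.86 tz 0.080 F [ 0.1  1.2 -1.9] T [ 0.4  -0.02  0.08] p [560.7  96.9 174.8] g 0.45 30.8 q6 -1.29
```

Request:
drive_tool --commands "0 0 0 0 0 -0.08 40;0 0 0 0 0 0 40"

```text
time_s: 5.3
eef_pos: [560.7, 96.8, 174.8]
ee_rot: [-0.0, 0.188, 0.982, -0.0]
force: [-0.2, 1.5, -1.3]
grip_width: 0.446
grip_force: 30.8
```

```bash
python3 t.py
```

```text
5.3 yaw 68.34 tz 0.091 F [-0.2  1.5 -1.3] T [0.27 0.09 0.09] p [560.7  96.8 174.8] g 0.45 30.8 q6 -1.23
```

Request:
drive_tool --commands "0 0 0 0 0 -0.08 40;0 0 0 0 0 0 40"

```text
time_s: 5.47
eef_pos: [560.7, 96.7, 174.8]
ee_rot: [-0.0, 0.218, 0.976, -0.0]
force: [-0.8, 1.0, -1.1]
grip_width: 0.449
grip_force: 30.8
```

```bash
python3 t.py
```

```text
5.47 yaw 64.79 tz -0.043 F [-0.8  1.  -1.1] T [ 0.06  0.12 -0.04] p [560.7  96.7 174.8] g 0.45 30.8 q6 -1.17
```

Request:
drive_tool --commands "0 0 0 0 0 -0.08 40;0 0 0 0 0 0 40"

```text
time_s: 5.63
eef_pos: [560.6, 96.6, 174.8]
ee_rot: [-0.0, 0.248, 0.969, -0.0]
force: [-1.8, -0.0, -1.1]
grip_width: 0.449
grip_force: 30.9
```

```bash
python3 t.py
```

```text
5.63 yaw 61.22 tz -0.009 F [-1.8 -0.  -1.1] T [-0.11  0.32 -0.01] p [560.6  96.6 174.8] g 0.45 30.9 q6 -1.10
```

Request:
drive_tool --commands "0 0 0 0 0 -0.08 40;0 0 0 0 0 0 40"

```text
time_s: 5.8
eef_pos: [560.5, 96.5, 174.8]
ee_rot: [-0.0, 0.278, 0.96, -0.001]
force: [-3.2, -0.6, -0.7]
grip_width: 0.446
grip_force: 30.9
```

```bash
python3 t.py
```

```text
5.8 yaw 57.66 tz 0.064 F [-3.2 -0.6 -0.7] T [-0.33  0.47  0.06] p [560.5  96.5 174.8] g 0.45 30.9 q6 -1.04
```

Request:
drive_tool --commands "0 0 0 0 0 -0.08 40;0 0 0 0 0 0 40"

```text
time_s: 5.97
eef_pos: [560.5, 96.4, 174.8]
ee_rot: [-0.0, 0.308, 0.951, -0.001]
force: [-2.9, -2.1, -1.3]
grip_width: 0.45
grip_force: 30.9
```

```bash
python3 t.py
```

```text
5.97 yaw 54.09 tz 0.160 F [-2.9 -2.1 -1.3] T [-0.56  0.66  0.16] p [560.5  96.4 174.8] g 0.45 30.9 q6 -0.98
```

Request:
drive_tool --commands "0 0 0 0 0 -0.08 40;0 0 0 0 0 0 40"

```text
time_s: 6.13
eef_pos: [560.4, 96.4, 174.8]
ee_rot: [-0.0, 0.338, 0.941, -0.001]
force: [-4.8, -2.5, -0.9]
grip_width: 0.447
grip_force: 31.0
```

```bash
python3 t.py
```

```text
6.13 yaw 50.49 tz 0.026 F [-4.8 -2.5 -0.9] T [-0.63  0.78  0.03] p [560.4  96.4 174.8] g 0.45 31.0 q6 -0.92
```

Request:
drive_tool --commands "0 0 0 0 0 -0.08 40;0 0 0 0 0 0 40"

```text
time_s: 6.3
eef_pos: [560.3, 96.3, 174.8]
ee_rot: [-0.001, 0.368, 0.93, -0.001]
force: [-4.8, -4.0, 0.1]
grip_width: 0.448
grip_force: 31.0
```

```bash
python3 t.py
```

```text
6.3 yaw 46.87 tz -0.008 F [-4.8 -4.   0.1] T [-0.77  0.93 -0.01] p [560.3  96.3 174.8] g 0.45 31.0 q6 -0.85
```

Torque shows the detents clearly, with clicks at yaw of about 75.6 − 15k°. From here I probe 5.5° past each click: about 0.19 N m means the stop, about 0.10 means another detent.

Request:
drive_tool --commands "-0.003 -0.003 0 0 0 -0.08 40;0 0 0 0 0 -0.08 40;0 0 0 0 0 -0.08 40;0 0 0 0 0 -0.08 40;0 0 0 0 0 0 40"

```text
time_s: 6.72
eef_pos: [559.8, 96.0, 174.8]
ee_rot: [-0.001, 0.481, 0.877, -0.001]
force: [-5.7, -4.7, -0.6]
grip_width: 0.442
grip_force: 31.1
```

```bash
python3 t.py
```

```text
6.72 yaw 32.45 tz -0.042 F [-5.7 -4.7 -0.6] T [-0.8   1.17 -0.04] p [559.8  96.  174.8] g 0.44 31.1 q6 -0.60
```

Request:
drive_tool --commands "0 0 0 0 0 -0.08 40;0 0 0 0 0 0 40"

```text
time_s: 6.88
eef_pos: [559.7, 95.9, 174.8]
ee_rot: [-0.001, 0.508, 0.861, -0.001]
force: [-6.6, -3.8, 0.8]
grip_width: 0.447
grip_force: 31.1
```

```bash
python3 t.py
```

```text
6.88 yaw 28.88 tz 0.085 F [-6.6 -3.8  0.8] T [-0.86  1.24  0.09] p [559.7  95.9 174.8] g 0.45 31.1 q6 -0.54
```

Request:
drive_tool --commands "0 0 0 0 0 -0.08 40;0 0 0 0 0 0 40"

```text
time_s: 7.05
eef_pos: [559.6, 95.9, 174.8]
ee_rot: [-0.001, 0.535, 0.845, -0.001]
force: [-6.8, -4.7, 1.0]
grip_width: 0.449
grip_force: 31.2
```

```bash
python3 t.py
```

```text
7.05 yaw 25.28 tz 0.145 F [-6.8 -4.7  1. ] T [-0.92  1.38  0.15] p [559.6  95.9 174.8] g 0.45 31.2 q6 -0.48
```

Request:
drive_tool --commands "0 0 0 0 0 0 40"

```text
time_s: 7.13
eef_pos: [559.6, 95.9, 174.8]
ee_rot: [-0.001, 0.534, 0.845, -0.001]
force: [-6.5, -4.7, 0.9]
grip_width: 0.447
grip_force: 31.2
```

```bash
python3 t.py
```

```text
7.13 yaw 25.44 tz 0.065 F [-6.5 -4.7  0.9] T [-0.92  1.35  0.07] p [559.6  95.9 174.8] g 0.45 31.2 q6 -0.48
```

Request:
drive_tool --commands "0 0 0 0 0 0 40"

```text
time_s: 7.22
eef_pos: [559.6, 95.9, 174.8]
ee_rot: [-0.001, 0.534, 0.846, -0.001]
force: [-6.6, -4.2, 1.2]
grip_width: 0.448
grip_force: 31.2
```

```bash
python3 t.py
```

```text
7.22 yaw 25.46 tz 0.095 F [-6.6 -4.2  1.2] T [-0.89  1.37  0.1 ] p [559.6  95.9 174.8] g 0.45 31.2 q6 -0.48
```

That was a detent. Next click.

Request:
drive_tool --commands "-0.005 -0.004 0 0 0 -0.085 40;0 0 0 0 0 -0.085 40;0 0 0 0 0 0 40"

```text
time_s: 7.47
eef_pos: [559.2, 95.7, 174.8]
ee_rot: [-0.001, 0.591, 0.807, -0.001]
force: [-5.9, -3.7, 0.5]
grip_width: 0.447
grip_force: 31.2
```

```bash
python3 t.py
```

```text
7.47 yaw 17.59 tz 0.023 F [-5.9 -3.7  0.5] T [-0.66  1.24  0.02] p [559.2  95.7 174.8] g 0.45 31.2 q6 -0.34
```

Request:
drive_tool --commands "0 0 0 0 0 -0.085 40;0 0 0 0 0 0 40"

```text
time_s: 7.63
eef_pos: [559.1, 95.7, 174.8]
ee_rot: [-0.001, 0.617, 0.787, -0.001]
force: [-6.8, -3.5, 1.5]
grip_width: 0.45
grip_force: 31.2
```

```bash
python3 t.py
```

```text
7.63 yaw 13.79 tz 0.111 F [-6.8 -3.5  1.5] T [-0.68  1.31  0.11] p [559.1  95.7 174.8] g 0.45 31.2 q6 -0.28
```

Request:
drive_tool --commands "0 0 0 0 0 -0.085 40;0 0 0 0 0 0 40"

```text
time_s: 7.8
eef_pos: [558.9, 95.7, 174.8]
ee_rot: [-0.001, 0.643, 0.766, -0.001]
force: [-7.1, -4.1, 1.8]
grip_width: 0.447
grip_force: 31.2
```

```bash
python3 t.py
```

```text
7.8 yaw 9.98 tz 0.114 F [-7.1 -4.1  1.8] T [-0.67  1.54  0.11] p [558.9  95.7 174.8] g 0.45 31.2 q6 -0.21
```

Request:
drive_tool --commands "0 0 0 0 0 0 40"

```text
time_s: 7.88
eef_pos: [559.0, 95.7, 174.8]
ee_rot: [-0.001, 0.642, 0.767, -0.001]
force: [-7.2, -3.9, 1.8]
grip_width: 0.447
grip_force: 31.2
```

```bash
python3 t.py
```

```text
7.88 yaw 10.15 tz 0.105 F [-7.2 -3.9  1.8] T [-0.66  1.44  0.11] p [559.   95.7 174.8] g 0.45 31.2 q6 -0.21
```

Request:
drive_tool --commands "0 0 0 0 0 0 40"

```text
time_s: 7.97
eef_pos: [559.0, 95.7, 174.8]
ee_rot: [-0.001, 0.642, 0.767, -0.001]
force: [-7.2, -3.5, 1.4]
grip_width: 0.449
grip_force: 31.2
```

```bash
python3 t.py
```

```text
7.97 yaw 10.16 tz 0.067 F [-7.2 -3.5  1.4] T [-0.61  1.47  0.07] p [559.   95.7 174.8] g 0.45 31.2 q6 -0.21
```

Request:
drive_tool --commands "-0.005 -0.003 0 0 0 -0.085 40;0 0 0 0 0 -0.085 40;0 0 0 0 0 0 40"

```text
time_s: 8.22
eef_pos: [558.6, 95.6, 174.8]
ee_rot: [-0.001, 0.693, 0.721, -0.001]
force: [-6.6, -2.6, 1.5]
grip_width: 0.448
grip_force: 31.2
```

```bash
python3 t.py
```

```text
8.22 yaw 2.30 tz -0.010 F [-6.6 -2.6  1.5] T [-0.43  1.34 -0.01] p [558.6  95.6 174.8] g 0.45 31.2 q6 -0.08
```

Request:
drive_tool --commands "0 0 0 0 0 -0.085 40;0 0 0 0 0 0 40"

```text
time_s: 8.38
eef_pos: [558.4, 95.7, 174.7]
ee_rot: [-0.001, 0.716, 0.698, -0.001]
force: [-7.1, -2.6, 1.2]
grip_width: 0.444
grip_force: 31.2
```

```bash
python3 t.py
```

```text
8.38 yaw -1.50 tz 0.048 F [-7.1 -2.6  1.2] T [-0.38  1.43  0.05] p [558.4  95.7 174.7] g 0.44 31.2 q6 -0.01
```

Request:
drive_tool --commands "0 0 0 0 0 -0.08 40;0 0 0 0 0 0 40"

```text
time_s: 8.55
eef_pos: [558.3, 95.7, 174.8]
ee_rot: [-0.001, 0.738, 0.675, -0.001]
force: [-9.0, -3.1, 1.9]
grip_width: 0.448
grip_force: 31.2
```

```bash
python3 t.py
```

```text
8.55 yaw -5.08 tz 0.187 F [-9.  -3.1  1.9] T [-0.38  1.57  0.19] p [558.3  95.7 174.8] g 0.45 31.2 q6 0.05
```

Request:
drive_tool --commands "0 0 0 0 0 0 40"

```text
time_s: 8.63
eef_pos: [558.3, 95.7, 174.7]
ee_rot: [-0.001, 0.737, 0.676, -0.002]
force: [-7.2, -3.1, 2.4]
grip_width: 0.449
grip_force: 31.2
```

```bash
python3 t.py
```

```text
8.63 yaw -4.91 tz 0.211 F [-7.2 -3.1  2.4] T [-0.37  1.59  0.21] p [558.3  95.7 174.7] g 0.45 31.2 q6 0.05
```

Request:
drive_tool --commands "0 0 0 0 0 0 40"

```text
time_s: 8.72
eef_pos: [558.4, 95.7, 174.8]
ee_rot: [-0.001, 0.737, 0.676, -0.001]
force: [-7.8, -3.1, 1.6]
grip_width: 0.45
grip_force: 31.2
```

```bash
python3 t.py
```

```text
8.72 yaw -4.90 tz 0.159 F [-7.8 -3.1  1.6] T [-0.34  1.53  0.16] p [558.4  95.7 174.8] g 0.45 31.2 q6 0.05
```

This looks like the stop (0.186 mean). I'll confirm with more samples at the same spot.

Request:
drive_tool --commands "0 0 0 0 0 -0.01 40;0 0 0 0 0 0 40"

```text
time_s: 8.88
eef_pos: [558.3, 95.7, 174.7]
ee_rot: [-0.001, 0.739, 0.673, -0.002]
force: [-8.0, -2.1, 0.9]
grip_width: 0.447
grip_force: 31.2
```

```bash
python3 t.py
```

```text
8.88 yaw -5.37 tz 0.229 F [-8.  -2.1  0.9] T [-0.36  1.61  0.23] p [558.3  95.7 174.7] g 0.45 31.2 q6 0.06
```

Request:
drive_tool --commands "0 0 0 0 0 0 40"

```text
time_s: 8.97
eef_pos: [558.3, 95.7, 174.7]
ee_rot: [-0.001, 0.739, 0.673, -0.001]
force: [-8.0, -2.4, 1.6]
grip_width: 0.453
grip_force: 31.2
```

```bash
python3 t.py
```

```text
8.97 yaw -5.35 tz 0.196 F [-8.  -2.4  1.6] T [-0.39  1.62  0.2 ] p [558.3  95.7 174.7] g 0.45 31.2 q6 0.06
```

Request:
drive_tool --commands "0 0 0 0 0 0 40"

```text
time_s: 9.05
eef_pos: [558.3, 95.7, 174.7]
ee_rot: [-0.001, 0.739, 0.673, -0.002]
force: [-8.0, -1.7, 1.7]
grip_width: 0.444
grip_force: 31.2
```

```bash
python3 t.py
```

```text
9.05 yaw -5.35 tz 0.176 F [-8.  -1.7  1.7] T [-0.4   1.59  0.18] p [558.3  95.7 174.7] g 0.44 31.2 q6 0.06
```

Request:
drive_tool --commands "0 0 0 0 0 0 40"

```text
time_s: 9.13
eef_pos: [558.3, 95.7, 174.7]
ee_rot: [-0.001, 0.739, 0.673, -0.002]
force: [-7.1, -1.5, 2.6]
grip_width: 0.444
grip_force: 31.2
```

```bash
python3 t.py
```

```text
9.13 yaw -5.35 tz 0.197 F [-7.1 -1.5  2.6] T [-0.38  1.6   0.2 ] p [558.3  95.7 174.7] g 0.44 31.2 q6 0.06
```

The stop is confirmed: 0.20 N m, growing at the windup rate, with click 0 at yaw of about 0.5°. In the same grasp I turn back 75° to yaw of about 75.5° (81° of motion including unwinding).

Request:
drive_tool --commands "-0.003 0.002 0 0 0 0.085 40;0 0.002 0 0 0 0.085 40;0 0.001 0 0 0 0.085 40;0 0.001 0 0 0 0.085 40;0 0 0 0 0 0.085 40;0 0 0 0 0 0.085 40;0 0 0 0 0 0.085 40;0 0 0 0 0 0.085 40;0 0 0 0 0 0.085 40;0 0 0 0 0 0.085 40;0 0 0 0 0 0.085 40;0 0 0 0 0 0.085 40;0 0 0 0 0 0.085 40;0 0 0 0 0 0.085 40;0 0 0 0 0 0.085 40;0 0 0 0 0 0.085 40;0 0 0 0 0 0.085 40;0 0 0 0 0 0.085 40;0 0 0 0 0 0 40"

```text
time_s: 10.72
eef_pos: [560.2, 96.7, 174.9]
ee_rot: [0.001, 0.229, 0.973, 0.001]
force: [4.8, 2.3, -4.4]
grip_width: 0.449
grip_force: 30.7
```

```bash
python3 t.py
```

```text
10.72 yaw 63.55 tz -0.123 F [ 4.8  2.3 -4.4] T [ 0.19 -0.91 -0.12] p [560.2  96.7 174.9] g 0.45 30.7 q6 -1.14
```

Request:
drive_tool --commands "0 0 0 0 0 0.085 40;0 0 0 0 0 0 40"

```text
time_s: 10.88
eef_pos: [560.2, 96.8, 174.9]
ee_rot: [0.001, 0.197, 0.98, 0.001]
force: [5.9, 2.5, -5.7]
grip_width: 0.444
grip_force: 30.7
```

```bash
python3 t.py
```

```text
10.88 yaw 67.24 tz -0.139 F [ 5.9  2.5 -5.7] T [ 0.34 -1.07 -0.14] p [560.2  96.8 174.9] g 0.44 30.7 q6 -1.21
```

Request:
drive_tool --commands "0 0 0 0 0 0.085 40;0 0 0 0 0 0 40"

```text
time_s: 11.05
eef_pos: [560.2, 96.9, 174.9]
ee_rot: [0.001, 0.164, 0.986, 0.001]
force: [6.2, 3.8, -5.8]
grip_width: 0.445
grip_force: 30.7
```

```bash
python3 t.py
```

```text
11.05 yaw 71.07 tz 0.013 F [ 6.2  3.8 -5.8] T [ 0.41 -1.02  0.01] p [560.2  96.9 174.9] g 0.44 30.7 q6 -1.28
```

Request:
drive_tool --commands "0 0 0 0 0 0.085 40;0 0 0 0 0 0 40"

```text
time_s: 11.22
eef_pos: [560.2, 97.0, 174.9]
ee_rot: [0.001, 0.131, 0.991, 0.001]
force: [6.6, 3.4, -6.2]
grip_width: 0.45
grip_force: 30.8
```

```bash
python3 t.py
```

```text
11.22 yaw 74.91 tz 0.011 F [ 6.6  3.4 -6.2] T [ 0.5  -1.12  0.01] p [560.2  97.  174.9] g 0.45 30.8 q6 -1.34
```

Torque is near zero at yaw 74.9°, so the dial is at click 5. I'll relieve the side load, open, and rise.

Request:
drive_tool --commands "0.005 0.002 -0.004 0 0 0.008 40;0 0 0 0 0 0 45;0 0 0 0 0 0 60;0 0 0 0 0 0 80;0 0 0 0 0 0 100;0 0 0 0 0 0 100;0 0 0 0 0 0 100;0 0 0.1 0 0 0 100;0 0 0.3 0 0 0 100;0 0 0.3 0 0 0 100;0 0 0.3 0 0 0 100;0 0 0 0 0 0 100"

```text
time_s: 12.22
eef_pos: [561.3, 96.7, 281.5]
ee_rot: [0.005, 0.13, 0.991, 0.0]
force: [0.6, -0.1, -0.2]
grip_width: 0.997
grip_force: 0.0
```

```bash
python3 t.py; python3 - <<'E'
from h import *
S=capture("side")
a=cv2.resize(S["pixels"][190:226,208:256],(640,480),interpolation=cv2.INTER_CUBIC)
b=cv2.resize(cv2.imread("pics/side0.png")[190:226,208:256],(640,480),interpolation=cv2.INTER_CUBIC)
cv2.imwrite("pics/d.png",cv2.resize(np.hstack([b,a]),(800,300)))
E
```

```text
12.22 yaw 75.04 tz -0.002 F [ 0.6 -0.1 -0.2] T [-0.   -0.04 -0.  ] p [561.3  96.7 281.5] g 1.00 0.0 q6 -1.34
```

View pics/d.png

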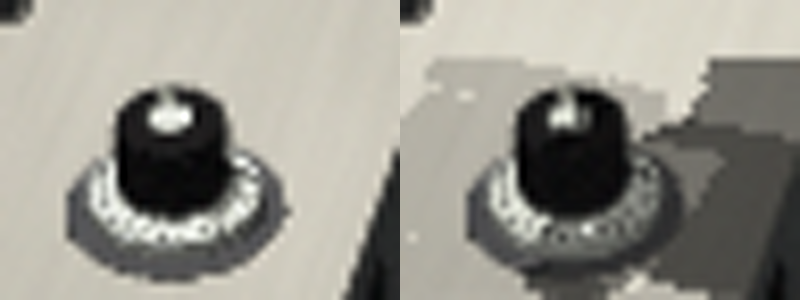

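The dial's white line again points as it did at the start, which was five clicks out. Now the lever: I straddle the ball with the closing line along its tangent (yaw ≈ −19°).

Request:
drive_tool --commands "0 -0.05 0 0 0 -0.15 60;0 -0.16 0 0 0 -0.15 60;0 -0.16 0 0 0 -0.15 60;0 -0.16 0 0 0 -0.15 60;0 -0.16 0 0 0 -0.15 60;0 -0.16 0 0 0 -0.15 60;0 -0.16 0 0 0 -0.15 60;0 -0.16 0 0 0 -0.15 60;0 -0.16 0 0 0 -0.15 60;0 -0.16 0 0 0 -0.15 60;0 -0.16 0 0 0 -0.15 60;0 -0.16 0 0 0 -0.15 60;0 -0.16 0 0 0 -0.15 60;0 -0.16 -0.1 0 0 -0.15 60;0 -0.06 -0.2 0 0 0 60;0 0 0 0 0 0 60;0 0 0 0 0 0 60"

```text
time_s: 13.68
eef_pos: [559.1, -122.0, 243.6]
ee_rot: [-0.001, 0.816, 0.577, -0.001]
force: [0.1, 0.3, 1.2]
grip_width: 0.599
grip_force: 0.0
```

```bash
python3 t.py; python3 - <<'E'
from h import *
S=capture("side");T=capture("top");c=sense()["eef_pos"]
im=cv2.resize(S["pixels"][130:205,205:305],(800,600),interpolation=cv2.INTER_CUBIC)
for X,col in((c,(255,0,0)),((560.4,-121.9,196),(0,0,255)),((560.4,-121.9,c[2]),(0,255,0))):
    u=(np.array(proj(S,X))-[205,130]+.5)*8;cv2.drawMarker(im,tuple(int(v) for v in u),col,0,12,1)
cv2.imwrite("pics/b1.png",im)
print([ (b["position"],b["confidence"]) for n,p in(("s",S),("t",T)) for b in boxes_of(p,"clamp_ball")])
E
```

```text
13.68 yaw -19.46 tz -0.044 F [0.1 0.3 1.2] T [ 0.02  0.01 -0.04] p [ 559.1 -122.   243.6] g 0.60 0.0 q6 -0.08
[([243.1, 178.2], 0.65), ([229.4, 148.4], 0.17)]
```

View pics/b1.png

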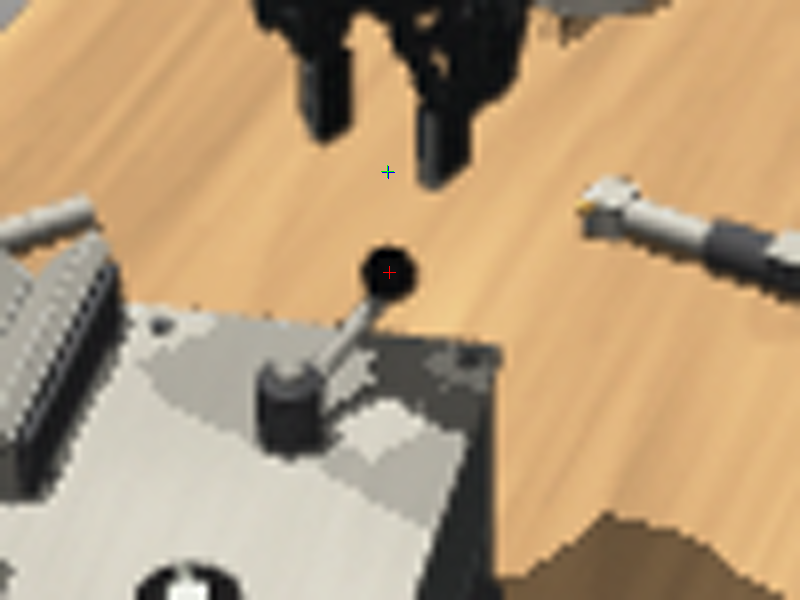

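The tips show at (325,140) and (435,187), straddling the ball's column and about level with the TCP. I'll go down to TCP z of about 177.

Request:
drive_tool --commands "0.01 0 -0.2 0 0 0 60;0 0 -0.2 0 0 0 60;0 0 -0.15 0 0 0 60;0 0 -0.1 0 0 0 60;0 0 0 0 0 0 60;0 0 0 0 0 0 60"

```text
time_s: 14.38
eef_pos: [561.0, -122.1, 180.2]
ee_rot: [0.0, 0.816, 0.578, 0.0]
force: [-0.1, 0.1, -0.3]
grip_width: 0.596
grip_force: 0.0
```

```bash
python3 t.py; python3 - <<'E'
import numpy as np
P=np.array([581.2,-61.8]);r=65
a0=-109.1
# per-row displacement for 6 deg steps clockwise
for k in range(0,14):
    a=np.radians(a0-6*k);b=np.radians(a0-6*(k+1));f=lambda x:r*np.array([np.cos(x),np.sin(x)])
    print(k,np.round((f(b)-f(a))/100,3))
E
```

```text
14.38 yaw -19.44 tz -0.000 F [-0.1  0.1 -0.3] T [-0.01 -0.07 -0.  ] p [ 561.  -122.1  180.2] g 0.60 0.0 q6 -0.08
0 [-0.063  0.026]
1 [-0.06   0.032]
2 [-0.056  0.038]
3 [-0.052  0.044]
4 [-0.047  0.049]
5 [-0.042  0.054]
6 [-0.036  0.058]
7 [-0.03   0.061]
8 [-0.023  0.064]
9 [-0.016  0.066]
10 [-0.009  0.067]
11 [-0.002  0.068]
12 [0.005 0.068]
13 [0.012 0.067]
```

Request:
drive_tool --commands "0 0 -0.04 0 0 0 40;0 0 0 0 0 0 40;0 0 0 0 0 0 40;-0.063 0.026 0 0 0 -0.133 40;-0.06 0.032 0 0 0 -0.133 40;-0.056 0.038 0 0 0 -0.133 40;-0.052 0.044 0 0 0 -0.133 40;-0.047 0.049 0 0 0 -0.133 40;-0.042 0.054 0 0 0 -0.133 40;-0.036 0.058 0 0 0 -0.133 40;0 0 0 0 0 0 40"

```text
time_s: 15.3
eef_pos: [524.8, -92.0, 176.1]
ee_rot: [0.0, 0.969, 0.246, 0.0]
force: [-0.5, -0.7, -0.4]
grip_width: 0.399
grip_force: 0.0
```

```bash
python3 t.py
```

```text
15.3 yaw -61.57 tz 0.024 F [-0.5 -0.7 -0.4] T [-0.01  0.05  0.02] p [524.8 -92.  176.1] g 0.40 0.0 q6 0.68
```

Request:
drive_tool --commands "-0.03 0.061 0 0 0 -0.133 40;-0.01 0.03 0 0 0 -0.06 40"

```text
time_s: 15.47
eef_pos: [521.3, -83.5, 176.1]
ee_rot: [0.001, 0.985, 0.173, 0.0]
force: [-1.4, -3.3, 0.1]
grip_width: 0.402
grip_force: 1.7
```

Request:
drive_tool --commands "-0.01 0.03 0 0 0 -0.06 40"

```text
time_s: 15.55
eef_pos: [520.3, -80.8, 176.1]
ee_rot: [0.001, 0.989, 0.15, 0.0]
force: [-1.8, -4.7, 1.0]
grip_width: 0.402
grip_force: 1.8
```

Request:
drive_tool --commands "-0.01 0.03 0 0 0 -0.06 40"

```text
time_s: 15.63
eef_pos: [519.3, -77.8, 176.0]
ee_rot: [0.001, 0.992, 0.127, 0.0]
force: [-1.1, -3.7, 1.4]
grip_width: 0.402
grip_force: 1.7
```

```bash
python3 t.py; python3 - <<'E'
from h import *
S=capture("side")
cv2.imwrite("pics/b2.png",cv2.resize(S["pixels"][130:205,205:305],(800,600),interpolation=cv2.INTER_CUBIC))
E
```

```text
15.63 yaw -75.39 tz 0.024 F [-1.1 -3.7  1.4] T [-0.64  0.27  0.02] p [519.3 -77.8 176. ] g 0.40 1.7 q6 0.94
```

View pics/b2.png

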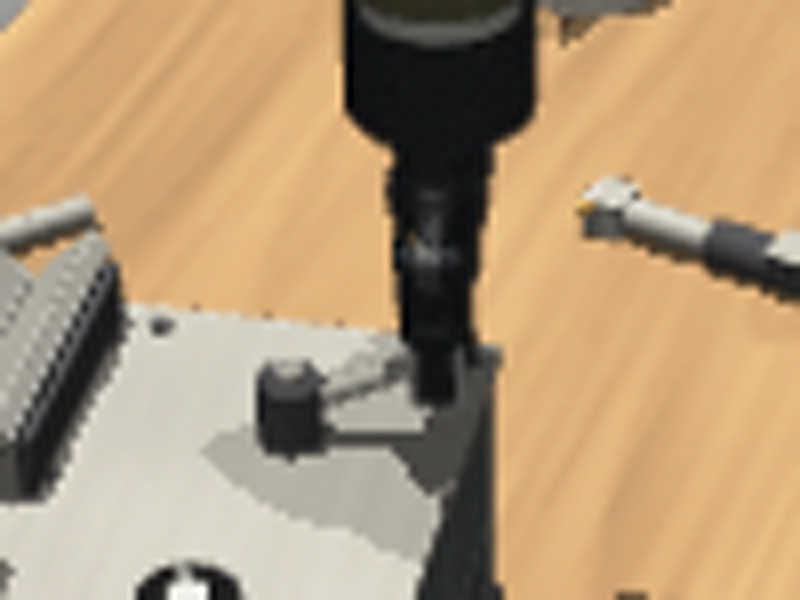

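The lever arm is swinging with the fingers (the ball is hidden between them at about (430,360)) at about 4 N. I'll continue until the force climbs.

Request:
drive_tool --commands "-0.008 0.03 0 0 0 -0.06 40;-0.006 0.03 0 0 0 -0.06 40"

```text
time_s: 15.85
eef_pos: [519.6, -74.7, 176.4]
ee_rot: [0.004, 0.997, 0.081, 0.002]
force: [11.4, -30.9, -10.1]
grip_width: 0.406
grip_force: 16.2
```

Request:
drive_tool --commands "-0.004 0.03 0 0 0 -0.06 40"

```text
time_s: 15.93
eef_pos: [520.4, -74.3, 176.5]
ee_rot: [0.007, 0.998, 0.057, 0.004]
force: [17.5, -45.0, -13.8]
grip_width: 0.398
grip_force: 23.3
```

Request:
drive_tool --commands "-0.002 0.03 0 0 0 -0.06 40"

```text
time_s: 16.02
eef_pos: [521.2, -73.9, 176.6]
ee_rot: [0.01, 0.999, 0.033, 0.005]
force: [23.3, -60.6, -19.6]
grip_width: 0.4
grip_force: 30.4
```

Request:
drive_tool --commands "0 0.02 0 0 0 -0.04 40"

```text
time_s: 16.1
eef_pos: [521.8, -73.9, 176.6]
ee_rot: [0.011, 1.0, 0.017, 0.006]
force: [23.5, -66.5, -20.3]
grip_width: 0.403
grip_force: 33.2
```

Request:
drive_tool --commands "0 0.02 0 0 0 -0.04 40"

```text
time_s: 16.18
eef_pos: [522.3, -73.7, 176.6]
ee_rot: [0.013, 1.0, 0.002, 0.007]
force: [25.1, -76.6, -23.7]
grip_width: 0.402
grip_force: 37.7
```

That is the hard stop: the lever moved 55° and its direction fits the home geometry. I'll back off to centre on the ball, open a little, and check that the force clears.

Request:
drive_tool --commands "0.002 -0.06 0 0 0 0.05 40;0 -0.05 0 0 0 0.05 40;0 0 0 0 0 0 45;0 0 0 0 0 0 45"

```text
time_s: 16.52
eef_pos: [518.2, -73.7, 176.0]
ee_rot: [0.001, 0.999, 0.042, 0.001]
force: [3.2, -10.0, -0.9]
grip_width: 0.453
grip_force: 5.2
```

```bash
python3 t.py
```

```text
16.52 yaw -85.24 tz 0.039 F [  3.2 -10.   -0.9] T [-1.58 -0.51  0.04] p [518.2 -73.7 176. ] g 0.45 5.2 q6 1.12
```

Request:
drive_tool --commands "0 -0.05 0 0 0 0 45;0 0 0 0 0 0 45;0 0 0 0 0 0 45"

```text
time_s: 16.77
eef_pos: [517.2, -76.7, 175.5]
ee_rot: [-0.0, 0.999, 0.041, -0.0]
force: [0.1, 0.2, -0.8]
grip_width: 0.456
grip_force: 0.0
```

```bash
python3 t.py
```

```text
16.77 yaw -85.29 tz -0.049 F [ 0.1  0.2 -0.8] T [ 0.    0.03 -0.05] p [517.2 -76.7 175.5] g 0.46 0.0 q6 1.12
```

Clear of contact. I'll rise and pull back toward the robot.

Request:
drive_tool --commands "0 0 0.1 0 0 0 45;0 0 0.2 0 0 0 45;0 0 0.3 0 0 0 45;0 0 0.3 0 0 0 45;0 0 0.3 0 0 0 45;-0.3 0 0 0 0 0 45;-0.3 0 0 0 0 0 45;-0.3 0 0 0 0 0 45;-0.3 0 0 0 0 0 45;-0.2 0 0 0 0 0 45;0 0 0 0 0 0 45;0 0 0 0 0 0 45"

```text
time_s: 17.77
eef_pos: [377.1, -76.8, 296.6]
ee_rot: [0.0, 0.999, 0.041, 0.001]
force: [-0.3, -1.1, 0.8]
grip_width: 0.447
grip_force: 0.0
```

```bash
python3 t.py; python3 - <<'E'
from h import *
S=capture("side");T=capture("top");S0=cv2.imread("pics/side0.png")
P=np.array([581.2,-61.8])
g=cv2.cvtColor(S["pixels"],cv2.COLOR_BGR2GRAY)
for a in(-155,-160,-164,-168,-172,-176):
    X=[*(P+65*np.array([np.cos(np.radians(a)),np.sin(np.radians(a))])),196]
    u=np.array(proj(S,X));v=np.round(u).astype(int);print(a,u.round(1),g[v[1]-2:v[1]+3,v[0]-2:v[0]+3].mean().round())
R0=slice(190,230),slice(205,255)
d=cv2.absdiff(S["pixels"],S0)[R0].max(2);print("dial diff",(d>40).sum(),np.argwhere(d>40)[:20].tolist())
sub=g[150:205,230:275];_,_,st,ce=cv2.connectedComponentsWithStats((sub<35).astype(np.uint8));print([(s.tolist(),(c+[230,150]).round(1)) for s,c in zip(st,ce) if 5<s[4]<200])
E
```

```text
17.77 yaw -85.35 tz 0.011 F [-0.3 -1.1  0.8] T [ 0.05 -0.02  0.01] p [377.1 -76.8 296.6] g 0.45 0.0 q6 0.98
-155 [260.7 170.9] 58.0
-160 [260.8 171.9] 32.0
-164 [260.8 172.7] 29.0
-168 [260.7 173.5] 46.0
-172 [260.4 174.3] 42.0
-176 [260.1 175.1] 79.0
dial diff 0 []
[([28, 20, 6, 6, 26], array([260.3, 172.8])), ([12, 30, 3, 6, 9], array([242.7, 182.7])), ([0, 51, 4, 4, 9], array([231.7, 202.9]))]
```

```bash
python3 -c "
from rig import *
print(finish_job())"
```

```text
the job is handed in; nothing more can be done
None
```

I handed the job in. The dial went gently to its zero stop (about 0.2 N m, and the ring looks unmoved) and back five clicks, and the clamp lever was then swung home to its hard stop. I overran that stop by a few steps, so the push peaked near 85 N at the wrist before I backed off.

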